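Zero the paint scale through its covered tare well

TASK

Zero the paint scale with the empty jar left standing on its pan: push the sliding metal cover by its upright tab all the way back (towards the pan) to uncover the round well, reach in with the closed fingertips, press the sunken round key right to the bottom, keep it down for about two seconds and let it come up again. Then push the cover fully shut. Only push the tab, do not pinch it from both sides; do not press the square key, do not touch the pan or the jar on it, and do not shift or tip anything else on the table.

Things in the scene. Friction and masses are not known exactly. Their poses are not given: they have to be found in the camera images.
- scale: Grey bench scale, fixed. Origin at table height under the middle of its key panel; x points from the panel to the weighing pan, y left, z up. Whole: x -94 to +256 mm, 190 mm wide. The key panel (x -60 to +60, y -89 to +89 mm) is flat, 46 mm above the table, made of two blocks side by side; before it a low display, 27 mm high (x -94 to -60 mm).
- pan: Square-cornered steel weighing pan on the scale, 160 x 170 mm and 6 mm thick; origin at the centre of its underside, at scale x = +165 mm, 46 mm above the table (its top is at 52 mm; its edge nearest the panel is at scale x = +85 mm). Not to be touched.
- tare_block: Grey block of the key panel, 120 (x) x 88 (y) x 46 mm high, fixed, axes parallel to the scale's; origin at table height under its centre, 45 mm left or right of the scale's middle line (it changes). In it a round well, 48 mm in diameter, 36 mm deep, centred at block x = -28 mm, y = 0. A flat aluminium cover slides over it.
- power_block: The other block of the key panel, same size and axes, beside the first one. In it a square well, 48 x 48 mm, without any cover, at block x = -28 mm, y = 0, with the square key: not the one to press.
- tare_block_mouth (a point): Centre of the mouth of the round well, level with the panel's top, 46 mm above the table.
- cover (a joint): Position of the cover, m: 0 = shut over the round well (stop), 0.055 = fully back towards the pan (scale +x, stop), well free. Starts 0 to 12 mm open. Slides with 1.5 N of friction, stays where left. Aluminium plate 56 (x) x 62 (y) x 4 mm thick on the panel's top, its top 50 mm above the table; a dark guide strip, 4 mm wide and 5 mm high, along each side (block y = +-35 mm).
- tab_top (a point): Middle of the top edge of the cover's upright tab, 68 mm above the table. The tab stands at the cover's middle: 50 mm wide (y), 8 mm thick (x), 18 mm high above the cover's top. Cover shut: it is right above the well's centre. Push its front face (away from the pan) to open, its back face to shut; cover fully open, 54 mm are free between its back face and the pan.
- tare_key (a joint): How far the round key is pressed, in m: 0 = up, 0.005 = at the bottom. Spring return: it begins to move at 1.5 N and is fully down at 5 N.
- tare_key_top (a point): Centre of the top face of the round white key, 34 mm in diameter, in the middle of the round well; unpressed it lies 18 mm below the well's mouth (28 mm above the table).
- power_key (a joint): How far the square key is pressed, in m (0 = up, 0.005 = down). Leave it at 0.
- power_key_top (a point): Centre of the top face of the square white key, 30 x 30 mm, sunken 18 mm in the open square well.
- mix_jar: Empty clear jar, 66 mm in diameter, 65 mm high, standing loose on the pan; origin at the centre of its underside.
- tape_roll: Roll of masking tape lying flat, 96 mm in diameter, 25 mm high; origin under its centre.
- brush_jar: Glass jar of brushes, 76 mm in diameter, brushes up to 210 mm high; origin under its centre.
- palette_knife: Palette knife lying flat, 190 mm long along its x; a bystander.
- water_glass: Clear glass, 68 mm in diameter, 95 mm high; origin under its centre.
- paint_bottle: White bottle with black cap, 56 mm in diameter, 150 mm high; origin under its centre.
- paint_pot: Small white pot with black lid, 44 mm in diameter, 38 mm high, before the scale; origin under its centre.

How it is judged:
By the outcome, as a careful person would: the job done as asked, in the order asked, and still so for the second after the job is handed in, with the robot touching nothing.
It also fails if it takes over 45 s, if anything falls off the work surface, if the arm or the gripper's body presses on something with over 40 N, if the wrist force passes 120 N, or if a joint passes its speed limit or range.

ROBOT

A 6-joint arm with a two-finger parallel gripper is mounted at the origin on the work surface. World frame = base frame: x ahead of the robot, y to its left, z up, the work surface at z = 0. Lengths are in m, angles in rad, forces in N, time in s.
With the tool pointing down it reaches from about 0.15 to 0.775 m from the base axis. Payload 6.1 kg.
Tool frame: the origin (TCP) lies on the centre line of the jaws, within the pads' length; the fingertips stand 8 mm ahead of it and the grasp point (between the pads) lies 11 mm behind it (env.nose_length is the distance from the TCP to the fingertips, in m); z points along the fingers, y is the direction in which the jaws open and shut (so a half turn about z gives the same grasp; the last joint's range is limited). The gripper opens to 85 mm and grips with 20 to 120 N. Pads are 22 mm wide; open, the fingers measure 114 mm over their backs; the gripper's body (76 mm by 85 mm) begins 54 mm behind the grasp point. The pads swing forward as they close: fully open they stand 13 mm farther back than shut.
Start: joints at [1.122, 0.126, -0.04, 1.405, 0, 1.571], TCP at [0.228, 0.473, 0.239] pointing down, gripper open.
Joint ranges: [-2.72, 2.72], [-0.95, 1.95], [-1.27, 1.35], [-1.78, 2.02], [-1.46, 1.47], [-3.14, 3.14]. Speed limits (rad/s): [2.39, 2.39, 3.01, 3.14, 3.14, 3.14].

INTERFACE

Orientations are given as a 3x3 rotation matrix whose columns are the frame's x, y, z axes.
In Python, from cell import readout, imaging, order, env gives the robot as it stands.
- The arm moves only by the shell command python3 -m jog 'ROWS' [OPENING] [FORCE]. ROWS is JSON, a list of rows, each a list of 2 entries, a list of its own where there are three numbers: the shift along the world's x, y, z in cm, then the turn, a rotation vector about the world's x, y, z in rad. A call has 1 to 8 rows; each row shifts and turns the commanded pose from where the row before left it; what a row does not reach is not made up. A row lasts 1/8 s, in which the tool goes at most 62.5 mm and 10.7 degrees, less where a joint would pass 70% of its speed; a pose out of reach is approached as far as the arm can. A call with a gripper value outside its range is refused whole. OPENING is the closure, from 0 (fully open) to 1 (shut), set as the call begins (- or left out, the last holds). The fingers move at their own pace and stop on an object; FORCE is the grip in N (left out, the last holds). Time passes only in rows, so rows that do not move let the fingers close. It gives the time, the measured TCP pose, the force and the opening at its end, in the units of the state.
- readout.read_state(): the state, without advancing time (a new reading comes with each control period).
- imaging.get_image(name): name is "side" or "top"; returns (picture, depth): 400x640x3 uint8, blue, green, red; 400x640 float32, m along the optical axis (not along the pixel's ray), 0 where there is no reading.
- imaging.camera_params(name): a dict with "fx", "fy", "cx", "cy" (pixels), "k1" (the pictures are not rectified: a ray, as slopes to the right and down, at radius r is drawn at 1 + k1 r^2 times it, then the intrinsics apply), "R" (3x3) and "t" (3): a world point X has camera coordinates R X + t. Camera axes: x right, y down, z forward; pixel columns grow to the right and rows downward; lengths in m; the calibration is good to about 2 mm. A picture is of the moment at which its call begins. camera_params takes no time and is no camera call.
- order.job_done(): hands the job in, once; it reports no verdict.
The state is a dict: "time_s": time; "q": joint angles; "dq": joint speeds; "effort": joint torques, N m; "position": TCP position; "tcp_rot": TCP orientation; "force": force on the tool from outside, world axes, zero at the start; "torque": the same for the moment, N m; "grip_width": opening from 0.0 (shut) to 1.0 (fully open).
Only numpy, scipy, OpenCV 4.12 (cv2) and the standard library are available. Lean on these libraries where they do the work, as an engineer would, in place of code of your own. Each camera call takes 0.05 s, during which the arm holds its last target.

## Working session

There is one attempt and no reset: what is moved stays moved. The work goes in short steps, Python scripts to look and compute and a shell command to move; the robot and the scene stay as the last step left them, time stands still between calls to the robot, and variables do not carry over. Pictures are saved under pics/ and viewed, and the job is handed in when it is done.

```bash
ls; mkdir -p pics
python3 - <<'E'
from cell import readout, imaging, order, env
import cv2, numpy as np
s=readout.read_state(); print(s['time_s'],s['position'],s['grip_width'],s['force']); print(np.round(s['tcp_rot'],3)); print(env.nose_length)
for n in ('top','side'):
    im,d=imaging.get_image(n); cv2.imwrite(f'pics/{n}0.png',im); np.save(f'{n}0.npy',d); cv2.imwrite(f'{n}0_raw.png',im)
    print(n,imaging.camera_params(n))
E
```

```text
pics
0.0 [0.22763135 0.47266174 0.23850455] 0.9967668783299567 [0.21476962 0.60987492 0.31269855]
[[-0.901  0.434 -0.001]
 [ 0.434  0.901 -0.001]
 [ 0.    -0.002 -1.   ]]
0.008
top {'fx': 415.40261883012283, 'fy': 415.40261883012283, 'cx': 322.6487970721223, 'cy': 205.26873632293479, 'k1': -0.024914040506900055, 'R': array([[ 0.01411044, -0.99989821, -0.00211341],
       [-0.97644318, -0.01332425, -0.21536293],
       [ 0.21531284,  0.00510249, -0.97653179]]), 't': array([0.07680709, 0.57961612, 0.93098346])}
side {'fx': 476.4860778468995, 'fy': 476.4860778468995, 'cx': 314.681727134859, 'cy': 205.7265126622053, 'k1': -0.02145821285729429, 'R': array([[ 0.82085453, -0.57092313,  0.01564052],
       [-0.34454716, -0.51684765, -0.7836809 ],
       [ 0.45550532,  0.63789912, -0.62096668]]), 't': array([-0.43352529,  0.27650395,  1.00125541])}
```

View pics/top0.png

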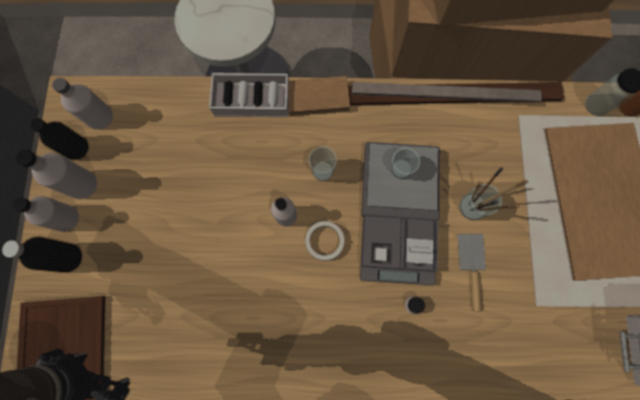

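View pics/side0.png

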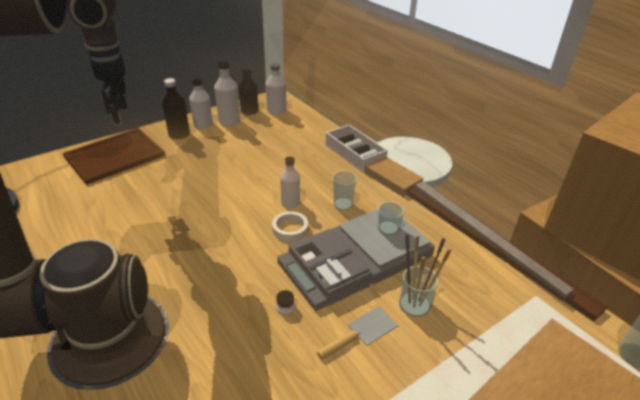

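The top view shows the scale at cols 360-440, rows 142-284. Its pan is at the top (world +x), the covered tare block is at about (420,245), and the open square well is at about (382,253). I'll zoom in.

```bash
cat > h.py <<'E'
import numpy as np, cv2
from cell import readout, imaging
def prm(n):
    c=imaging.camera_params(n); K=np.array([[c['fx'],0,c['cx']],[0,c['fy'],c['cy']],[0,0,1]]); return K,np.array([c['k1'],0,0,0,0.]),c['R'],c['t']
def ray(n,uv):
    K,D,R,t=prm(n); p=cv2.undistortPoints(np.array(uv,float).reshape(-1,1,2),K,D)[:,0]
    d=np.c_[p,np.ones(len(p))]@R; return -R.T@t,d
def onz(n,uv,z):
    o,d=ray(n,uv); return o+d*((z-o[2])/d[:,2])[:,None]
def proj(n,X):
    K,D,R,t=prm(n); return cv2.projectPoints(np.array(X,float).reshape(-1,3),cv2.Rodrigues(R)[0],t,K,D)[0][:,0]
def crop(im,f,u0,v0,u1,v1,k):
    cv2.imwrite(f,cv2.resize(im[v0:v1,u0:u1],None,fx=k,fy=k,interpolation=cv2.INTER_CUBIC))
E
python3 - <<'E'
from h import *
im=cv2.imread('top0_raw.png'); crop(np.clip(im*1.6,0,255).astype('uint8'),'pics/t1.png',350,200,450,295,6)
im=cv2.imread('side0_raw.png'); crop(np.clip(im*1.3,0,255).astype('uint8'),'pics/s1.png',270,190,440,310,4)
E
```

```text
(no output)
```

View pics/t1.png

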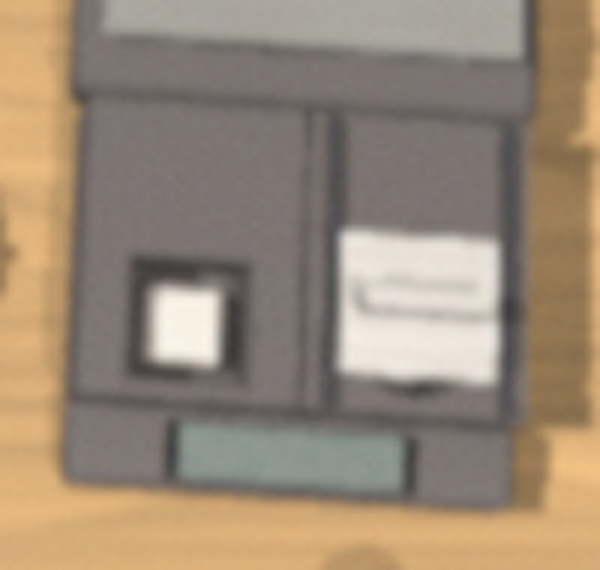

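View pics/s1.png

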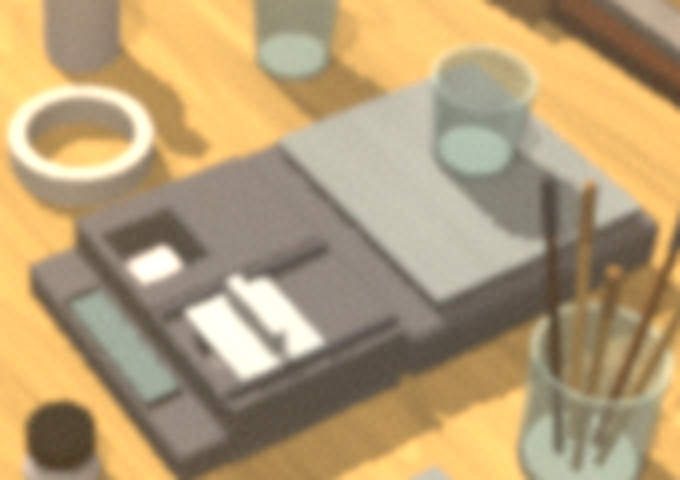

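Run:
```python
from h import *
for n,(u0,v0,u1,v1) in (('top',(355,200,445,290)),('side',(280,220,375,300))):
    im=cv2.imread(n+'0_raw.png').astype(int); m=np.zeros(im.shape[:2],np.uint8)
    b=im.min(2); sub=b[v0:v1,u0:u1]; print(n,np.percentile(sub,[50,90,99]))
    thr=115 if n=='top' else 130
    m[v0:v1,u0:u1]=((sub>thr)*255)
    for c in cv2.findContours(m,0,1)[0]:
        if cv2.contourArea(c)<40: continue
        box=cv2.boxPoints(cv2.minAreaRect(c)); M=cv2.moments(c)
        print(cv2.contourArea(c),(M['m10']/M['m00'],M['m01']/M['m00']))
        print(np.c_[box,onz(n,box,.05)[:,:2]].round(3))
# hand picked in t1
f=lambda p:(np.array(p,float)-2.5)/6+[350,200]
P=f([[72,400],[520,425],[88,98],[520,118]]); print('panel',onz('top',P,.046).round(4))
P=f([[103,35],[523,60]]); print('pan edge',onz('top',P,.052).round(4))
P=f([[132,258],[250,263],[245,383],[125,378]]); print('sq well',onz('top',P,.046).round(4),onz('top',P,.046).mean(0))
P=f([[147,283],[222,285],[219,366],[145,362]]); print('key',onz('top',P,.028).mean(0))
```

```text
top [ 71. 100. 140.]
92.5 (380.4414414414414, 253.79819819819818)
[[ 3.76e+02  2.48e+02  4.79e-01 -4.30e-02]
 [ 3.85e+02  2.48e+02  4.80e-01 -6.50e-02]
 [ 3.85e+02  2.59e+02  4.54e-01 -6.40e-02]
 [ 3.76e+02  2.59e+02  4.53e-01 -4.30e-02]]
535.5 (419.33800186741365, 250.66262060379705)
[[ 4.07e+02  2.39e+02  5.02e-01 -1.17e-01]
 [ 4.32e+02  2.39e+02  5.03e-01 -1.77e-01]
 [ 4.32e+02  2.63e+02  4.46e-01 -1.75e-01]
 [ 4.07e+02  2.63e+02  4.45e-01 -1.16e-01]]
side [ 94. 139. 188.]
207.0 (327.54589371980677, 274.0909822866344)
[[ 3.15553e+02  2.68254e+02  4.47000e-01 -1.18000e-01]
 [ 3.23624e+02  2.61259e+02  4.76000e-01 -1.10000e-01]
 [ 3.39561e+02  2.79647e+02  4.72000e-01 -1.77000e-01]
 [ 3.31490e+02  2.86642e+02  4.45000e-01 -1.84000e-01]]
179.5 (338.9693593314763, 268.0844939647168)
[[ 3.26386e+02  2.60434e+02  4.83000e-01 -1.12000e-01]
 [ 3.32966e+02  2.54586e+02  5.08000e-01 -1.04000e-01]
 [ 3.50676e+02  2.74510e+02  5.03000e-01 -1.79000e-01]
 [ 3.44097e+02  2.80359e+02  4.79000e-01 -1.85000e-01]]
69.0 (308.24879227053134, 255.9927536231884)
[[ 3.012e+02  2.554e+02  4.430e-01 -6.500
[... 292 characters left out ...]
 2.58e+02  5.81e-01 -1.68e-01]
 [ 3.42e+02  2.58e+02  5.19e-01 -1.26e-01]]
87.5 (296.0590476190476, 229.37904761904758)
[[2.78903e+02 2.30477e+02 4.46000e-01 4.10000e-02]
 [3.06364e+02 2.18537e+02 5.30000e-01 4.20000e-02]
 [3.10323e+02 2.27642e+02 5.18000e-01 6.00000e-03]
 [2.82862e+02 2.39582e+02 4.36000e-01 7.00000e-03]]
panel [[ 0.4361 -0.0091  0.046 ]
 [ 0.4286 -0.1852  0.046 ]
 [ 0.5573 -0.0162  0.046 ]
 [ 0.5514 -0.1906  0.046 ]]
pan edge [[ 0.5821 -0.0219  0.052 ]
 [ 0.5741 -0.1912  0.052 ]]
sq well [[ 0.4926 -0.0333  0.046 ]
 [ 0.4912 -0.0802  0.046 ]
 [ 0.4437 -0.0773  0.046 ]
 [ 0.445  -0.03    0.046 ]] [ 0.46813528 -0.055197    0.046     ]
key [ 0.46852233 -0.05571121  0.028     ]
```

```bash
python3 -m jog '[[[1.36,-3.85,0],[0,0,0.025]],[[1.36,-3.85,0],[0,0,0.025]],[[1.36,-3.85,0],[0,0,0.025]],[[1.36,-3.85,0],[0,0,0.025]],[[1.36,-3.85,0],[0,0,0.025]],[[1.36,-3.85,0],[0,0,0.025]],[[1.36,-3.85,0],[0,0,0.025]],[[1.36,-3.85,0],[0,0,0.025]]]' 1 40
python3 -m jog '[[[1.36,-3.85,0],[0,0,0.025]],[[1.36,-3.85,0],[0,0,0.025]],[[1.36,-3.85,0],[0,0,0.025]],[[1.36,-3.85,0],[0,0,0.025]],[[1.36,-3.85,0],[0,0,0.025]],[[1.36,-3.85,0],[0,0,0.025]],[[1.36,-3.85,0],[0,0,0.025]],[[1.36,-3.85,0],[0,0,0.025]]]'
python3 -c "
from h import *
s=readout.read_state();print(s['time_s'],s['position'],s['grip_width'],s['force'],np.round(s['tcp_rot'],3))"
```

```text
time_s: 1.1
position: [0.3366, 0.1637, 0.2391]
tcp_rot: [[-0.969, 0.245, -0.0], [0.245, 0.969, -0.0], [0.0, -0.0, -1.0]]
force: [0.9, -0.6, 0.8]
grip_width: 0.005
time_s: 2.1
position: [0.4455, -0.1444, 0.239]
tcp_rot: [[-0.999, 0.048, -0.0], [0.048, 0.999, 0.0], [0.0, 0.0, -1.0]]
force: [0.5, -0.2, -0.5]
grip_width: 0.0
2.1 [ 0.44547268 -0.14435021  0.23896889] 1.0215610897875114e-05 [ 0.46412463 -0.2419321  -0.47344963] [[-0.999  0.048 -0.   ]
 [ 0.048  0.999  0.   ]
 [ 0.     0.    -1.   ]]
```

```bash
python3 -m jog '[[[0,0,-3],[0,0,0]],[[0,0,-3.5],[0,0,0]],[[0,0,-3.5],[0,0,0]],[[0,0,-3],[0,0,0]],[[0,0,-1],[0,0,0]],[[0,0,0],[0,0,0]]]'
python3 - <<'E'
from h import *
s=readout.read_state();p=s['position']
a,_=imaging.get_image('top');b,_=imaging.get_image('side')
cv2.imwrite('top2.png',a);cv2.imwrite('side2.png',b)
for im in (a,b): im[:]=np.clip(im*1.4,0,255)
tip=p+[0,0,-.008]
for n,im in(('top',a),('side',b)):
    u=proj(n,tip)[0]; print(n,u); cv2.circle(im,tuple(int(round(v)) for v in u),1,(0,0,255),-1)
crop(a,'pics/t2.png',350,190,450,290,5)
crop(b,'pics/s2.png',260,170,420,310,4)
cv2.imwrite('pics/j2.png',np.hstack([cv2.imread('pics/t2.png')[:500],]))
E
```

```text
time_s: 2.85
position: [0.4451, -0.1429, 0.0991]
tcp_rot: [[-0.999, 0.049, -0.001], [0.049, 0.999, 0.0], [0.001, 0.0, -1.0]]
force: [0.1, -0.4, 0.8]
grip_width: 0.003
top [422.54295586 261.57829787]
side [321.38011575 262.35849291]
```

View pics/t2.png

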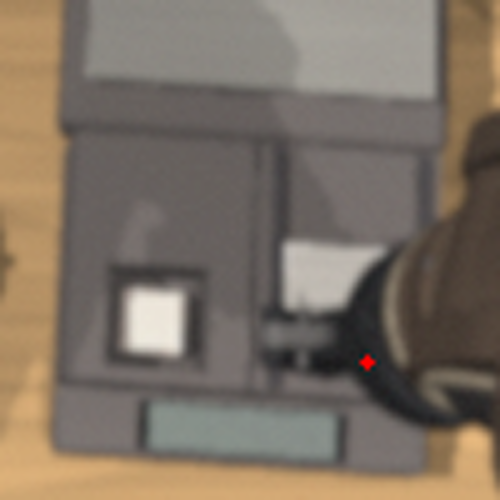

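View pics/s2.png

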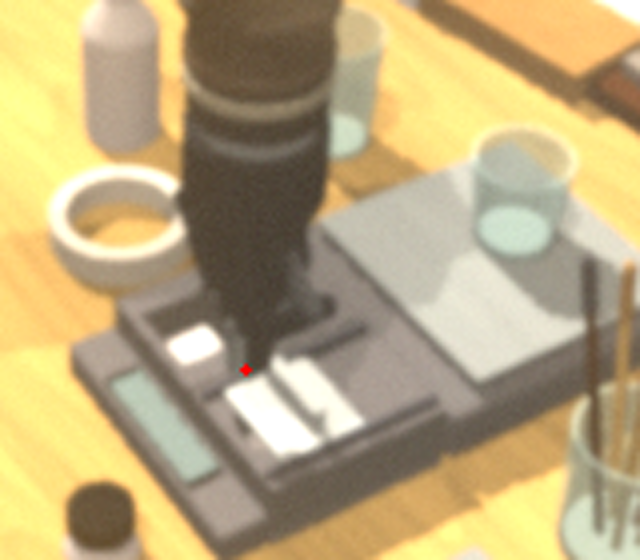

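The side view shows the fingertips at crop (250,370), in front of the tab, as expected. Next I'll lower to the tab and push gently.

```bash
python3 -m jog '[[[0,-0.1,-1.2],[0,0,0]],[[0,0,-1.2],[0,0,0]],[[0,0,-0.8],[0,0,0]],[[0,0,-0.4],[0,0,0]],[[0,0,0],[0,0,0]]]'
python3 -m jog '[[[0.6,0,0],[0,0,0]],[[0.6,0,0],[0,0,0]],[[0.6,-0.1,0],[0,0,0]],[[0.6,0,0],[0,0,0]],[[0.6,0,0],[0,0,0]],[[0,0,0],[0,0,0]]]'
```

```text
time_s: 3.58
position: [0.4452, -0.1439, 0.0629]
tcp_rot: [[-0.999, 0.049, -0.001], [0.049, 0.999, 0.0], [0.001, 0.0, -1.0]]
force: [0.5, 0.1, -0.0]
grip_width: -0.0
time_s: 4.32
position: [0.476, -0.145, 0.0632]
tcp_rot: [[-0.999, 0.049, 0.0], [0.049, 0.999, 0.0], [-0.0, 0.0, -1.0]]
force: [0.4, 0.2, 0.4]
grip_width: -0.003
```

```bash
python3 -m jog '[[[0.5,0,0],[0,0,0]],[[0.5,0,0],[0,0,0]],[[0.5,-0.1,0],[0,0,0]],[[0.4,0,0],[0,0,0]]]'
python3 -m jog '[[[0.2,0,0],[0,0,0]],[[0.2,0,0],[0,0,0]]]'
python3 -m jog '[[[0.2,0,0],[0,0,0]]]'
python3 - <<'E'
from h import *
a,_=imaging.get_image('top');b,_=imaging.get_image('side')
cv2.imwrite('side3.png',b)
b[:]=np.clip(b*1.4,0,255)
crop(b,'pics/s3.png',260,170,420,310,4)
E
```

```text
time_s: 4.82
position: [0.4947, -0.1459, 0.0632]
tcp_rot: [[-0.999, 0.049, -0.0], [0.049, 0.999, 0.0], [0.0, 0.0, -1.0]]
force: [-1.5, -0.3, -0.1]
grip_width: -0.002
time_s: 5.08
position: [0.4984, -0.1461, 0.0632]
tcp_rot: [[-0.999, 0.049, -0.0], [0.049, 0.999, -0.0], [0.0, -0.0, -1.0]]
force: [-1.9, -0.6, -1.2]
grip_width: 0.0
time_s: 5.2
position: [0.5004, -0.1462, 0.0632]
tcp_rot: [[-0.999, 0.049, -0.0], [0.049, 0.999, -0.0], [0.0, -0.0, -1.0]]
force: [-2.0, -1.0, -0.3]
grip_width: 0.005
```

View pics/s3.png

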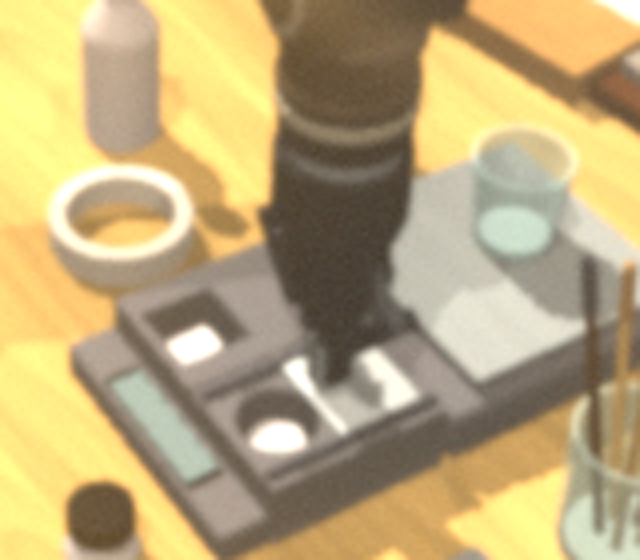

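The round well is now uncovered at crop (278,420), and the cover is moving with the tips. I'll keep going in small steps until the force rises at the stop.

```bash
python3 -m jog '[[[0.2,0,0],[0,0,0]],[[0.1,0,0],[0,0,0]]]'
python3 -m jog '[[[0.1,0,0],[0,0,0]]]'
python3 -m jog '[[[0.1,0,0],[0,0,0]]]'
python3 -m jog '[[[0.1,0,0],[0,0,0]]]'
```

```text
time_s: 5.55
position: [0.5035, -0.1461, 0.0634]
tcp_rot: [[-0.999, 0.049, 0.0], [0.049, 0.999, -0.0], [-0.0, -0.0, -1.0]]
force: [-1.6, -0.5, -0.2]
grip_width: -0.001
time_s: 5.68
position: [0.5045, -0.1461, 0.0634]
tcp_rot: [[-0.999, 0.049, 0.0], [0.049, 0.999, -0.0], [-0.0, -0.0, -1.0]]
force: [-2.5, -0.7, -0.7]
grip_width: 0.0
time_s: 5.8
position: [0.5047, -0.1461, 0.0633]
tcp_rot: [[-0.999, 0.049, -0.001], [0.049, 0.999, -0.0], [0.001, -0.0, -1.0]]
force: [-6.9, -1.4, 3.1]
grip_width: 0.002
time_s: 5.92
position: [0.5048, -0.1461, 0.0633]
tcp_rot: [[-0.999, 0.049, -0.003], [0.049, 0.999, -0.0], [0.003, -0.001, -1.0]]
force: [-11.4, -1.1, 6.5]
grip_width: 0.003
```

Stop reached at TCP x=0.5047. I'll back off, lift, and measure the round well.

```bash
python3 -m jog '[[[-0.8,0,0],[0,0,0]],[[-1.2,0,0],[0,0,0]],[[0,0,1.5],[0,0,0]],[[0,3,3],[0,0,0]],[[0,3,3],[0,0,0]],[[0,2,0],[0,0,0]]]'
python3 - <<'E'
from h import *
a,_=imaging.get_image('top');b,_=imaging.get_image('side')
cv2.imwrite('top4.png',a);cv2.imwrite('side4.png',b)
for im in (a,b): im[:]=np.clip(im*1.4,0,255)
crop(a,'pics/t4.png',350,190,450,290,5)
crop(b,'pics/s4.png',270,210,390,310,6)
E
```

```text
time_s: 6.68
position: [0.4884, -0.0652, 0.1423]
tcp_rot: [[-0.999, 0.048, 0.007], [0.048, 0.999, -0.0], [-0.007, -0.0, -1.0]]
force: [-0.2, 0.4, 0.1]
grip_width: 0.001
```

View pics/t4.png

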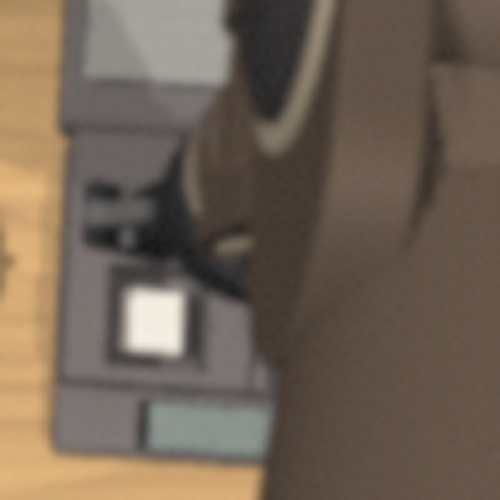

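View pics/s4.png

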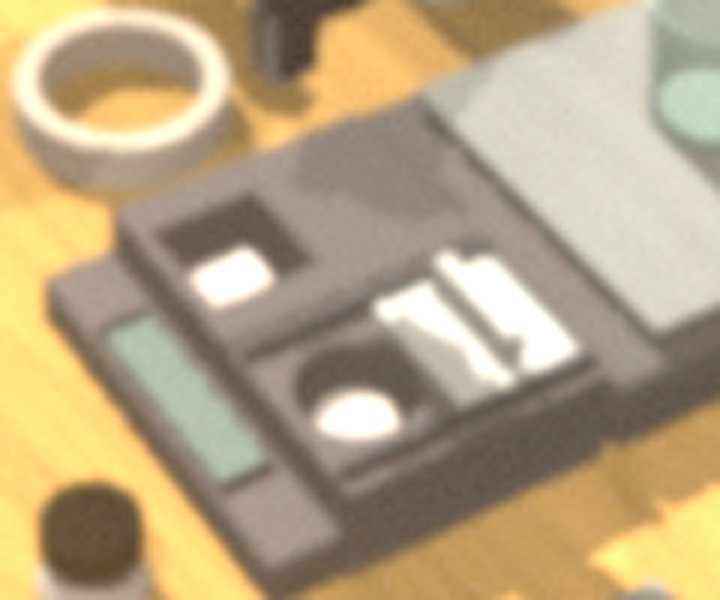

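Run:
```python
from h import *
b=cv2.imread('side4.png'); a=cv2.imread('side4.png'); im=np.clip(b*1.4,0,255).astype('uint8')
big=cv2.resize(im[210:310,270:390],None,fx=6,fy=6,interpolation=cv2.INTER_CUBIC)
th=np.linspace(0,2*np.pi,60)
def dr(c,r,z,col):
    u=proj('side',np.c_[c[0]+r*np.cos(th),c[1]+r*np.sin(th),0*th+z]); u=(u-[270,210])*6+2.5
    cv2.polylines(big,[u.round().astype(int)],True,col,1)
dr((.4640,-.1447),.024,.046,(0,0,255)); dr((.4640,-.1447),.017,.028,(255,0,0))
e=np.array([.047,.999]);x=np.array([.999,-.047]);c=np.array([.4640,-.1447])+e*.09
sq=np.array([c+.024*(i*x+j*e) for i,j in((1,1),(1,-1),(-1,-1),(-1,1))])
u=(proj('side',np.c_[sq,[.046]*4])-[270,210])*6+2.5
cv2.polylines(big,[u.round().astype(int)],True,(0,255,0),1)
cv2.imwrite('pics/s5.png',big)
```

```text
(no output)
```

View pics/s5.png

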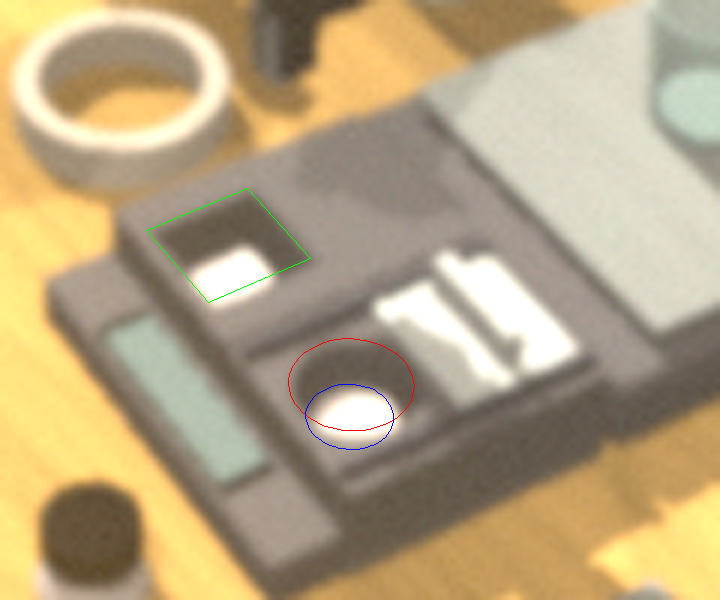

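```bash
python3 -m jog '[[[-1,-2.7,0],[0,0.007,0]],[[-1,-2.7,0],[0,0,0]],[[-0.4,-2.7,-1.5],[0,0,0]],[[0,0,-2],[0,0,0]],[[0,0,-2],[0,0,0]],[[0,0,-1],[0,0,0]],[[0,0,0],[0,0,0]]]'
python3 - <<'E'
from h import *
s=readout.read_state();p=s['position'];print(p)
b,_=imaging.get_image('side');cv2.imwrite('side6.png',b)
im=np.clip(b*2.0,0,255).astype('uint8')
big=cv2.resize(im[210:310,270:390],None,fx=6,fy=6,interpolation=cv2.INTER_CUBIC)
R=s['tcp_rot']
for z in(.008,-.02):
  q=np.array([p+R@[i*.011,j*.0145,z] for i,j in((1,1),(1,-1),(-1,-1),(-1,1))])
  u=(proj('side',q)-[270,210])*6+2.5
  cv2.polylines(big,[u.round().astype(int)],True,(0,0,255) if z>0 else (0,255,0),1)
cv2.imwrite('pics/s6.png',big)
E
```

```text
time_s: 7.65
position: [0.462, -0.1472, 0.073]
tcp_rot: [[-0.999, 0.049, -0.008], [0.049, 0.999, 0.0], [0.008, -0.0, -1.0]]
force: [0.0, 0.4, -0.2]
grip_width: 0.002
[ 0.46200623 -0.14715984  0.0730224 ]
```

View pics/s6.png

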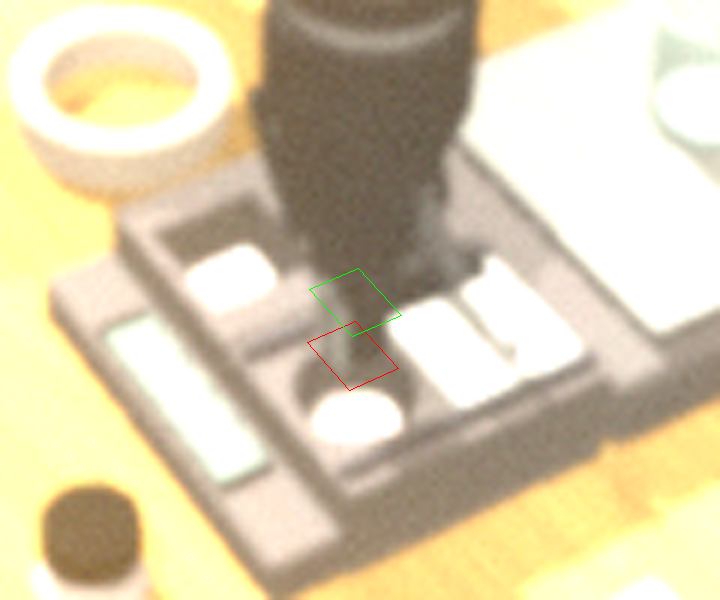

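```bash
python3 -m jog '[[[0.2,0.15,0],[0,-0.007,0]],[[0,0,-0.6],[0,0,0]],[[0,0,-0.6],[0,0,0]],[[0,0,-0.6],[0,0,0]],[[0,0,-0.6],[0,0,0]],[[0,0,0],[0,0,0]]]'
```

```text
time_s: 8.45
position: [0.4639, -0.1453, 0.0486]
tcp_rot: [[-0.999, 0.049, -0.001], [0.049, 0.999, 0.0], [0.001, 0.0, -1.0]]
force: [-0.1, 0.1, 0.1]
grip_width: -0.001
```

```bash
python3 -m jog '[[[0,0,-0.5],[0,0,0]],[[0,0,-0.4],[0,0,0]],[[0,0,0],[0,0,0]]]'
python3 -m jog '[[[0,0,-0.2],[0,0,0]],[[0,0,-0.2],[0,0,0]]]'
python3 -m jog '[[[0,0,-0.2],[0,0,0]],[[0,0,-0.1],[0,0,0]]]'
```

```text
time_s: 8.82
position: [0.4641, -0.1454, 0.0399]
tcp_rot: [[-0.999, 0.049, -0.001], [0.049, 0.999, 0.0], [0.001, 0.0, -1.0]]
force: [-0.7, 0.1, 0.4]
grip_width: 0.001
time_s: 9.07
position: [0.4645, -0.1455, 0.0363]
tcp_rot: [[-0.999, 0.049, 0.0], [0.049, 0.999, -0.0], [-0.0, -0.0, -1.0]]
force: [0.1, -0.2, -0.7]
grip_width: 0.002
time_s: 9.32
position: [0.4645, -0.1455, 0.0334]
tcp_rot: [[-0.999, 0.049, 0.0], [0.049, 0.999, -0.0], [-0.0, -0.0, -1.0]]
force: [-1.2, -0.5, 3.2]
grip_width: 0.0
```

Contact with the key spring reads 3.2 N at about 2.6 mm of travel. Pressing on to the bottom.

```bash
python3 -m jog '[[[0,0,-0.1],[0,0,0]],[[0,0,-0.1],[0,0,0]]]'
python3 -m jog '[[[0,0,-0.1],[0,0,0]]]'
python3 -m jog '[[[0,0,-0.1],[0,0,0]]]'
```

```text
time_s: 9.57
position: [0.4645, -0.1455, 0.0315]
tcp_rot: [[-0.999, 0.049, 0.0], [0.049, 0.999, -0.0], [-0.0, -0.0, -1.0]]
force: [-1.0, 0.5, 3.4]
grip_width: 0.0
time_s: 9.7
position: [0.4646, -0.1456, 0.0309]
tcp_rot: [[-0.999, 0.049, 0.001], [0.049, 0.999, -0.0], [-0.001, -0.0, -1.0]]
force: [-4.5, 1.5, 14.2]
grip_width: -0.001
time_s: 9.82
position: [0.4646, -0.1456, 0.0307]
tcp_rot: [[-0.999, 0.049, 0.001], [0.049, 0.999, -0.0], [-0.001, -0.0, -1.0]]
force: [-6.6, 2.9, 22.0]
grip_width: -0.0
```

The key is at the bottom. Holding for about 2 s.

```bash
python3 -m jog '[[[0,0,0],[0,0,0]],[[0,0,0],[0,0,0]],[[0,0,0],[0,0,0]],[[0,0,0],[0,0,0]],[[0,0,0],[0,0,0]],[[0,0,0],[0,0,0]],[[0,0,0],[0,0,0]],[[0,0,0],[0,0,0]]]'
python3 -m jog '[[[0,0,0],[0,0,0]],[[0,0,0],[0,0,0]],[[0,0,0],[0,0,0]],[[0,0,0],[0,0,0]],[[0,0,0],[0,0,0]],[[0,0,0],[0,0,0]],[[0,0,0],[0,0,0]],[[0,0,0.3],[0,0,0]]]'
python3 -m jog '[[[0,0,0.6],[0,0,0]],[[0,0,0.9],[0,0,0]],[[0,0,1],[0,0,0]],[[0,0,1],[0,0,0]],[[0,0,1.5],[0,0,0]],[[0,0,2],[0,0,0]],[[0,0,0],[0,0,0]]]'
```

```text
time_s: 10.82
position: [0.4646, -0.1455, 0.0308]
tcp_rot: [[-0.999, 0.049, 0.001], [0.049, 0.999, -0.0], [-0.001, -0.0, -1.0]]
force: [-4.8, 1.1, 16.9]
grip_width: 0.004
time_s: 11.82
position: [0.4645, -0.1455, 0.0328]
tcp_rot: [[-0.999, 0.049, 0.001], [0.049, 0.999, -0.0], [-0.001, -0.0, -1.0]]
force: [-1.4, 0.7, 4.2]
grip_width: -0.001
time_s: 12.7
position: [0.4656, -0.1459, 0.1043]
tcp_rot: [[-0.999, 0.049, 0.003], [0.049, 0.999, -0.001], [-0.003, -0.001, -1.0]]
force: [0.4, 0.9, -0.5]
grip_width: 0.001
```

```bash
python3 -m jog '[[[2,-0.1,0],[0,0,0]],[[2.5,-0.1,0],[0,0,0]],[[2.5,-0.1,0],[0,0,0]],[[1,0,0],[0,0,0]],[[0,0,0],[0,-0.003,0]]]'
python3 - <<'E'
from h import *
b,_=imaging.get_image('side');s=readout.read_state();print(s['position'])
im=np.clip(b*1.6,0,255).astype('uint8')
big=cv2.resize(im[190:310,270:400],None,fx=5,fy=5,interpolation=cv2.INTER_CUBIC)
u=(proj('side',s['position']-[0,0,.008])-[270,190])*5+2;cv2.circle(big,tuple(u[0].astype(int).tolist()),3,(0,0,255),-1)
cv2.imwrite('pics/s7.png',big)
E
```

```text
time_s: 13.32
position: [0.5442, -0.1484, 0.1016]
tcp_rot: [[-0.999, 0.048, 0.002], [0.048, 0.999, 0.0], [-0.002, 0.0, -1.0]]
force: [-0.8, -0.4, -0.3]
grip_width: -0.001
[ 0.543635   -0.14836024  0.10177697]
```

View pics/s7.png

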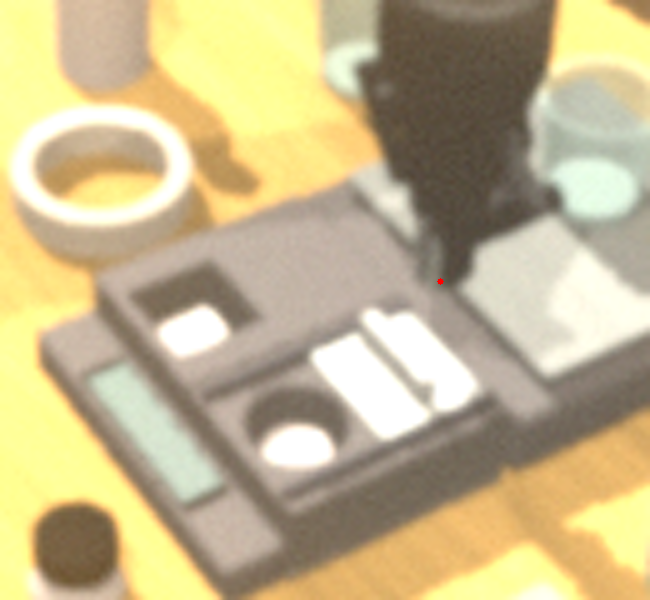

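Run:
```python
from h import *
crop(np.clip(cv2.imread('top0_raw.png')*1.6,0,255).astype('uint8'),'pics/t8.png',360,135,450,225,6)
print(onz('top',[[405,158],[405,170]],.117),onz('top',[[405,160],[405,172]],.052))
```

```text
[[ 0.6815909  -0.10498192  0.117     ]
 [ 0.65249652 -0.10412241  0.117     ]] [[ 0.69884755 -0.11792124  0.052     ]
 [ 0.66776097 -0.11700429  0.052     ]]
```

View pics/t8.png

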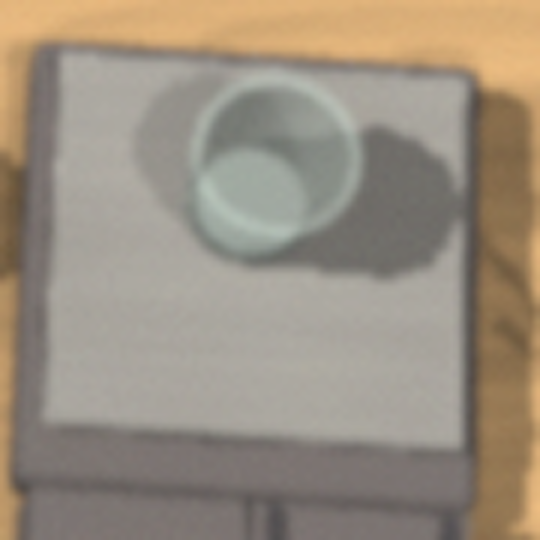

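The jar's near edge is at about x=0.64, well clear of the gripper. Lowering behind the tab.

```bash
python3 -m jog '[[[0.2,-0.1,-1],[0,0,0]],[[0,0,-1.2],[0,0,0]],[[0,0,-1.0],[0,0,0]],[[0,0,-0.5],[0,0,0]],[[0,0,0],[0,0,0]]]'
python3 -m jog '[[[-0.5,0,0],[0,0,0]],[[-0.5,0,0],[0,0,0]],[[-0.5,0,0],[0,0,0]],[[-0.5,0.1,0],[0,0,0]],[[0,0,0],[0,0,0]]]'
```

```text
time_s: 14.0
position: [0.546, -0.1494, 0.0648]
tcp_rot: [[-0.999, 0.049, 0.002], [0.049, 0.999, 0.0], [-0.002, 0.0, -1.0]]
force: [-0.1, 0.3, -0.1]
grip_width: -0.002
time_s: 14.62
position: [0.5259, -0.1485, 0.0655]
tcp_rot: [[-0.999, 0.049, 0.003], [0.049, 0.999, -0.0], [-0.003, 0.0, -1.0]]
force: [-0.1, -0.4, -0.4]
grip_width: -0.001
```

```bash
python3 -m jog '[[[-0.6,0,0],[0,0,0]],[[-0.6,0.1,0],[0,0,0]],[[-0.6,0,0],[0,0,0]],[[-0.6,0,0],[0,0,0]],[[-0.6,0.1,0],[0,0,0]],[[-0.6,0,0],[0,0,0]],[[-0.4,0,0],[0,0,0]]]'
python3 -m jog '[[[-0.2,0,0],[0,0,0]],[[-0.1,0,0],[0,0,0]]]'
python3 -m jog '[[[-0.1,0,0],[0,0,0]]]'
python3 -m jog '[[[-0.1,0,0],[0,0,0]]]'
python3 -m jog '[[[-0.1,0,0],[0,0,0]]]'
```

```text
time_s: 15.5
position: [0.486, -0.1463, 0.0653]
tcp_rot: [[-0.999, 0.049, 0.003], [0.049, 0.999, 0.001], [-0.003, 0.001, -1.0]]
force: [1.0, 1.3, -0.3]
grip_width: 0.002
time_s: 15.75
position: [0.4833, -0.1464, 0.0653]
tcp_rot: [[-0.999, 0.049, 0.003], [0.049, 0.999, 0.0], [-0.003, 0.0, -1.0]]
force: [1.7, 2.1, -0.2]
grip_width: 0.002
time_s: 15.88
position: [0.4824, -0.1465, 0.0653]
tcp_rot: [[-0.999, 0.049, 0.003], [0.049, 0.999, 0.0], [-0.003, 0.0, -1.0]]
force: [1.4, 1.2, 0.6]
grip_width: 0.002
time_s: 16.0
position: [0.4814, -0.1465, 0.0653]
tcp_rot: [[-0.999, 0.049, 0.003], [0.049, 0.999, 0.0], [-0.003, 0.0, -1.0]]
force: [2.0, 1.3, 0.9]
grip_width: -0.001
time_s: 16.12
position: [0.4803, -0.1465, 0.0652]
tcp_rot: [[-0.999, 0.049, 0.003], [0.049, 0.999, 0.0], [-0.003, 0.0, -1.0]]
force: [2.0, 1.5, -0.1]
grip_width: -0.0
```

```bash
python3 -m jog '[[[-0.1,0,0],[0,0,0]]]'
python3 -m jog '[[[-0.1,0,0],[0,0,0]]]'
python3 -m jog '[[[-0.1,0,0],[0,0,0]]]'
python3 -m jog '[[[-0.1,0,0],[0,0,0]]]'
```

```text
time_s: 16.25
position: [0.4794, -0.1465, 0.0653]
tcp_rot: [[-0.999, 0.049, 0.003], [0.049, 0.999, 0.0], [-0.003, 0.0, -1.0]]
force: [3.9, 0.2, -0.1]
grip_width: -0.003
time_s: 16.38
position: [0.4793, -0.1465, 0.0654]
tcp_rot: [[-0.999, 0.049, 0.005], [0.049, 0.999, 0.0], [-0.005, 0.001, -1.0]]
force: [7.1, 2.0, -4.3]
grip_width: 0.003
time_s: 16.5
position: [0.4792, -0.1465, 0.0654]
tcp_rot: [[-0.999, 0.048, 0.007], [0.048, 0.999, 0.0], [-0.007, 0.001, -1.0]]
force: [10.2, 1.3, -7.5]
grip_width: 0.001
time_s: 16.62
position: [0.4791, -0.1465, 0.0655]
tcp_rot: [[-0.999, 0.048, 0.008], [0.048, 0.999, 0.001], [-0.008, 0.001, -1.0]]
force: [12.9, 1.6, -9.6]
grip_width: -0.0
```

The stop was reached at 0.479, against a prediction of 0.480. I'll back off, lift, and look again.

```bash
python3 -m jog '[[[0.6,0,0],[0,-0.005,0]],[[1.0,0,0],[0,0,0]],[[0,0,1.5],[0,0,0]],[[0,0,3],[0,0,0]],[[0,0,5],[0,0,0]],[[-1,3,4],[0,0,0]],[[-2,5,1],[0,0,0]],[[-2,5,0],[0,0,0]]]'
python3 -m jog '[[[-2,5,0],[0,0,0]],[[-2,5,0],[0,0,0]],[[-2,5,0],[0,0,0]],[[-1,5,0],[0,0,0]],[[0,3,0],[0,0,0]],[[0,0,0],[0,0,0]]]'
python3 - <<'E'
from h import *
a,_=imaging.get_image('top');b,_=imaging.get_image('side')
cv2.imwrite('pics/top9.png',a)
im=np.clip(a*1.6,0,255).astype('uint8');crop(im,'pics/t9.png',350,200,450,295,6)
im=np.clip(b*1.3,0,255).astype('uint8');crop(im,'pics/s9.png',270,190,440,310,4)
m=np.zeros(a.shape[:2],np.uint8); m[225:270,400:440]=(a.min(2)[225:270,400:440]>115)*255
c=max(cv2.findContours(m,0,1)[0],key=cv2.contourArea);bx=cv2.boxPoints(cv2.minAreaRect(c));print(onz('top',bx,.05).round(4),onz('top',bx,.05).mean(0))
E
```

```text
time_s: 17.62
position: [0.4423, -0.0157, 0.2127]
tcp_rot: [[-0.999, 0.05, 0.011], [0.05, 0.999, -0.0], [-0.011, 0.0, -1.0]]
force: [0.7, 1.4, -0.5]
grip_width: -0.001
time_s: 18.38
position: [0.372, 0.2149, 0.2111]
tcp_rot: [[-0.999, 0.045, 0.008], [0.045, 0.999, 0.0], [-0.008, 0.0, -1.0]]
force: [0.6, -0.2, 0.3]
grip_width: -0.004
[[ 0.4922 -0.1148  0.05  ]
 [ 0.493  -0.1768  0.05  ]
 [ 0.4362 -0.1745  0.05  ]
 [ 0.4354 -0.1132  0.05  ]] [ 0.46419087 -0.14479496  0.05      ]
```

View pics/top9.png

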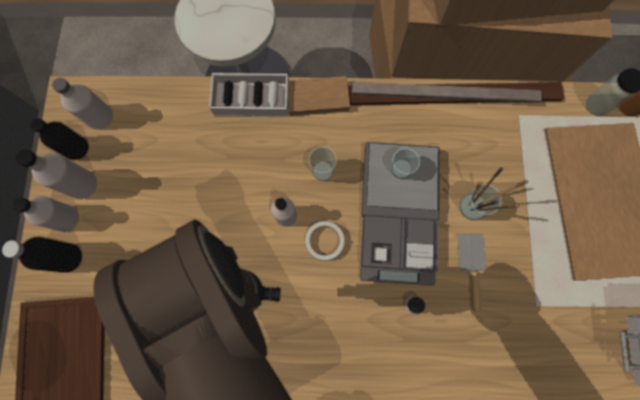

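View pics/s9.png

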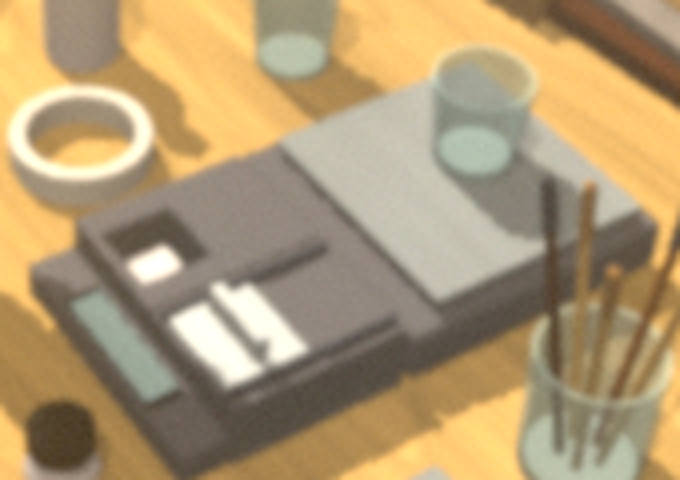

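View pics/t9.png

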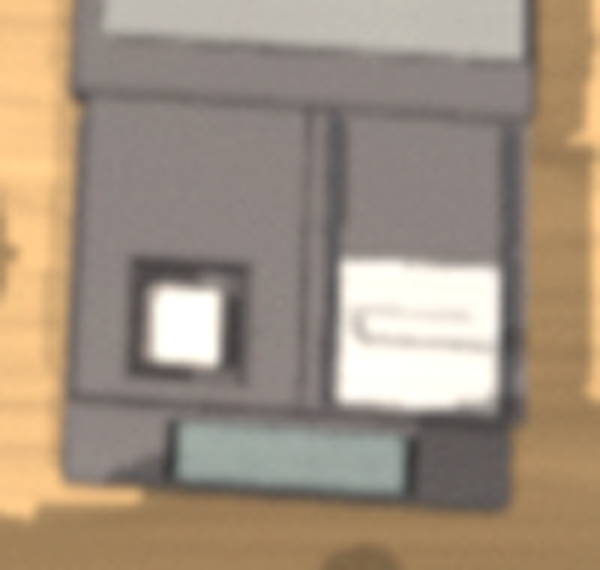

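The cover is shut: its centre is at (0.464,-0.145), over the well's centre. The jar and everything else sit where they were, and the arm is clear of the table. Handing in.

```bash
python3 -c "
from cell import order
print(order.job_done())"
```

```text
the job is handed in; nothing more can be done
None
```

The scale was zeroed as asked and the job was handed in at about 18.5 s, with the jar left standing on the pan.

- **Opening:** I pushed the cover by its tab to the rear stop, where the force rose to about 11 N.
- **Pressing:** I pressed the round key to the bottom with the closed fingertips. The force rose sharply after about 5 mm of travel, peaking near 23 N. I held it down for about 2.1 s and then let it up.
- **Closing:** I pushed the tab's back face to the shut stop, where the force rose to about 13 N. The stop came within 1 mm of where I expected it.

**Last checks:** the final pictures show the cover centred over the well to within about 1 mm. The square key, jar, pan and other objects look unmoved, and the arm is well clear. The side camera disagreed with the top camera by about 2 to 4 mm at the well, roughly its calibration error. I aimed between the two, and the fingertips entered the well without touching its walls.

The key coming back up was not seen after the cover closed. I infer it from the spring following the tips as they lifted, and from the side picture before closing, where the key looked as it did before pressing.

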